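Pump up the clamp pump until its indicator pin pops out

TASK

Charge the clamp fixture's hand pump: press its plunger down and let it come right up again, over and over, until the indicator pin beside it has popped fully out of its sleeve with its collar clear of the rim; then leave the plunger up. Work it only by pressing the plunger: do not touch the pin, and do not shift or pick up the things around the pump.

Things in the scene. Friction and masses are not known exactly. Their poses are not given: they have to be found in the camera images.
- pump: Grey cast hand pump, bolted to the table. Origin on the table under the plunger's axis, z up. Base plate 104 x 176 x 12 mm, reaching from 52 mm on the -y side to 124 mm on the +y side of the origin. A round barrel (62 mm across, top 126 mm above the table) carries the plunger; the square indicator housing (46 x 42 mm, 80 mm high) stands 68 mm from the plunger's axis towards the pump's own +y and carries the pin.
- plunger_top (a point): Middle of the top of the plunger's round black palm cap (50 mm across, 20 mm thick, nearly flat on top). 166 mm above the table when up, 151 mm when fully down.
- plunger (a joint): Plunger travel in m: 0 up at rest, 0.015 fully down on its hard stop. A spring brings it back up by itself; it takes about 6 N to start it and 9 N to push it fully down. The pin stands still while the plunger is pressed and is lifted by the spring as the plunger comes up, about 10 mm for each full stroke (5 to 14 mm the first time); it must go at least 13 mm down and come all the way up each time. Three or four full strokes are usual; further strokes do no harm.
- pin (a joint): How far the indicator pin has risen in m: 0 lowest, starts between 0 and 0.013, 0.0415 fully out. It stays where the strokes leave it. Once past about 0.036 it pops out to 0.0415 by itself.
- pin_tip (a point): Top of the steel indicator pin (9 mm across), 99 mm above the table when the pin is lowest and about 140 mm when fully out. A wider brass collar (13 mm across, 4 mm thick) near its foot stands just clear above the sleeve's rim only when the pin is fully out.
- pin_rod: The indicator pin itself; its axes are the pump's. Origin on the pin's axis, 99 mm below its tip.
- sleeve_rim (a point): Centre of the upper rim of the pin's dark steel sleeve (26 mm across), 95 mm above the table, fixed on the pump.
- rivet_tub_mid (a point): Middle of a loose pale plastic tub of rivets, 87 mm across, 57 mm high. Bystander.
- block_mid (a point): Middle of a loose pine spacer block, 45 x 110 x 40 mm. Bystander.
- knob_mid (a point): Middle of a loose black star knob, 29 x 32 x 22 mm. Bystander.
- pliers_mid (a point): Near the middle of loose combination pliers with red handles, 56 x 165 x 12 mm, lying flat. Bystander.

How it is judged:
On the way, in this order (a step that is already met when the one before it is completed fails the run):
1. the plunger is pressed down while the pin is still in (value of joint plunger above 0.011 m and value of joint pin below 0.03 m).
2. the plunger has come up again (value of joint plunger below 0.005 m).
3. the pin has popped fully out (value of joint pin above 0.0395 m), for 0.2 s.
At the end, for the whole second after the job is handed in: The pin is out to at least 39.5 mm of its 41.5 mm, the plunger is back up within 3 mm of its rest, and the tub, block, knob and pliers are within 15 mm of where they were (value of joint pin above 0.0395 m and value of joint plunger below 0.003 m and distance of each of rivet_tub_mid, block_mid, knob_mid, pliers_mid from where it was at the start of the episode below 0.015 m); the robot touches nothing.
It fails at once if the arm touches the indicator pin (contact force between the arm and pin_rod above 0.5 N).
It fails at once if the fingers touch the indicator pin (contact force between the fingers and pin_rod above 0.5 N).
It fails at once if a bystander is lifted, carried or pushed away (distance of any of rivet_tub_mid, block_mid, knob_mid, pliers_mid from where it was at the start of the episode above 0.015 m).
It also fails if it takes over 40 s, if anything falls off the work surface, if the arm or the gripper's body presses on something with over 40 N, if the wrist force passes 120 N, or if a joint passes its speed limit or range.

ROBOT

A 6-joint arm with a two-finger parallel gripper is mounted at the origin on the work surface; the furniture and walls round the work are solid. World frame = base frame: x ahead of the robot, y to its left, z up, the work surface at z = 0. Lengths are in m, angles in rad, forces in N, time in s.
With the tool pointing down it reaches from about 0.275 to 1 m from the base axis. Payload 8.4 kg.
Tool frame: the origin (TCP) lies on the centre line of the jaws, within the pads' length; the fingertips stand 17 mm ahead of it and the grasp point (between the pads) lies 2 mm behind it (bot.tcp_to_tips is the z of the fingertips in the tool frame, in m); z points along the fingers, y is the line along which they close (so a half turn about z gives the same grasp; the last joint's range is limited). The gripper opens to 85 mm and grips with 20 to 120 N. Pads are 22 mm wide; open, the fingers measure 114 mm over their backs; the gripper's body (76 mm by 85 mm) begins 54 mm behind the grasp point. The pads swing forward as they close: fully open they stand 13 mm farther back than shut.
Start: joints at [-1.137, 0.353, 1.633, -0, 1.155, -0.002], TCP at [0.264, -0.567, 0.248] pointing down, gripper open.
Joint ranges: [-2.63, 2.63], [-0.92, 2.1], [0.06, 2.66], [-1.3, 4.44], [0, 2.69], [-3.02, 3.02]. Speed limits (rad/s): [2.22, 2.22, 2.79, 3.14, 3.14, 3.14].

INTERFACE

Orientations are given as a unit quaternion [x, y, z, w].
In Python, from workcell import bot, hand, kinematics, get_obs, vision, hand_in gives the robot as it stands. The module is installed in compiled form; this text tells all that it offers. Calls block until the motion is done:
- bot.reach(position, orientation): joint-space move of the TCP to a pose.
- bot.servo_line(position, ori=None, velocity=0.15): straight line of the TCP; ori=None keeps the orientation; velocity is the mean speed in m/s.
- bot.goto_joints(angles): joint-space move.
- hand.move_gripper(opening, strength=None): finger opening in m; strength is the grip in N (None keeps the last); returns when the fingers have stopped.
- bot.dwell(seconds).
- kinematics.solve_ik(position, orientation): joint angles nearest the present ones, or None.
- get_obs(): the state.
- vision.read_camera(name): name is "scene" or "top" or "wrist"; returns a dict with "frame" (400x640x3 uint8, red, green, blue), "intrinsics" (3x3 intrinsics, pixels), "view" (4x4, takes a point from world to camera coordinates). Camera axes: x right, y down, z forward; pixel columns grow to the right and rows downward; lengths in m; the calibration is good to about 2 mm. A picture is of the moment at which its call begins. There is no depth.
A pose or a line that the arm cannot do raises bot.IKError and nothing moves.
- hand_in(): hands the job in; it is judged then, once.
The state is a dict: "time_s": time; "joint_pos": joint angles; "joint_vel": joint speeds; "joint_efforts": joint torques, N m; "position": TCP position; "orientation": TCP orientation; "wrist_force": force on the tool from outside, world axes, zero at the start; "ft_torque": the same for the moment, N m; "gripper_width": finger opening in m; "grip_force": force on a finger pad.
Only numpy, scipy, OpenCV 4.12 (cv2) and the standard library are available. Lean on these libraries where they do the work, as an engineer would, in place of code of your own. Each camera call takes 0.05 s, during which the arm holds its last target. There are 200 camera calls.

## Working session

There is one attempt and no reset: what is moved stays moved. The work goes in short steps, each a Python script; the robot and the scene stay as the last script left them, time stands still between calls to the robot, and variables do not carry over. Pictures are saved under pics/ and viewed, at most 10 in all, crops included, and the job is handed in when it is done.

```bash
mkdir -p pics; cat > h.py <<'E'
import numpy as np, cv2
from workcell import bot, hand, kinematics, get_obs, vision, hand_in
def snap(cam,fn,crop=None,s=1):
    d=vision.read_camera(cam); im=d["frame"][:,:,::-1]
    if crop: x0,y0,x1,y1=crop; im=im[y0:y1,x0:x1]
    cv2.imwrite("pics/"+fn,cv2.resize(np.ascontiguousarray(im),None,fx=s,fy=s,interpolation=cv2.INTER_CUBIC)); return d
def onplane(d,u,v,z):
    V=np.array(d["view"]);K=np.array(d["intrinsics"]);R=V[:3,:3];c=-R.T@V[:3,3]
    r=R.T@np.linalg.solve(K,[u,v,1]); return c+r*(z-c[2])/r[2]
def proj(d,p):
    V=np.array(d["view"]);q=np.array(d["intrinsics"])@(V[:3,:3]@np.array(p)+V[:3,3]); return q[:2]/q[2]
E
python3 - <<'E'
from h import *
snap("top","t1.png");snap("scene","s1.png")
o=get_obs();print(o["time_s"],o["position"],o["orientation"],o["gripper_width"],bot.tcp_to_tips)
E
```

```text
0.1 [ 0.26366421 -0.56622207  0.24764652] [ 9.76354948e-01  2.16172698e-01 -1.28156279e-04 -6.02274462e-04] 0.08564024937351675 0.017
```

View pics/t1.png

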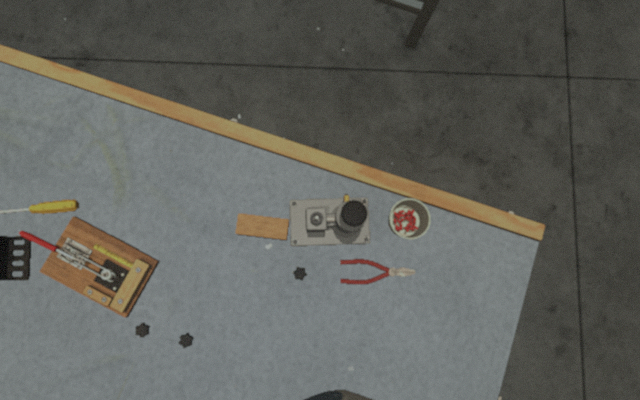

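View pics/s1.png

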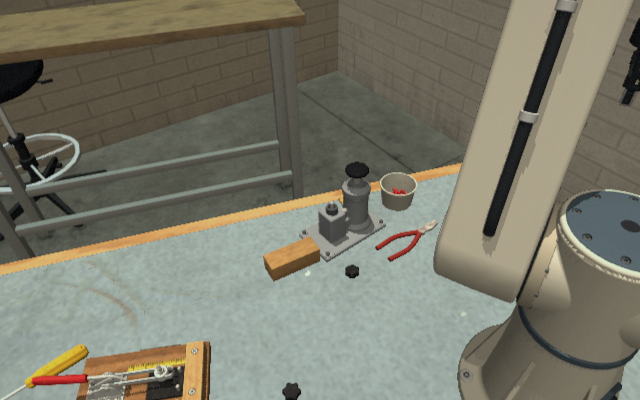

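The top view shows the cap at about (352,214), the pin sleeve at (317,218), the tub at (410,218), the block at (262,227) and the pliers at (375,271). I'll enlarge the pump to refine these.

```bash
python3 - <<'E'
from h import *
d=snap("top","t2.png",(270,180,450,300),4.4)
for n,u,v,z in [("cap",352,214,.166),("pin",317,218,.1),("tub",410,218,.05),("c1",290,200,.012),("c2",368,200,.012),("c3",370,243,.012),("c4",290,245,.012),("block",262,227,.04)]: print(n,onplane(d,u,v,z).round(4))
V=d["view"];print(-V[:3,:3].T@V[:3,3])
E
```

```text
cap [0.4842 0.003  0.166 ]
pin [0.4816 0.0653 0.1   ]
tub [ 0.493  -0.1341  0.05  ]
c1 [0.5289 0.123  0.012 ]
c2 [ 0.5345 -0.0499  0.012 ]
c3 [ 0.4393 -0.0554  0.012 ]
c4 [0.4298 0.1195 0.012 ]
block [0.465  0.1795 0.04  ]
[0.39227281 0.09431133 0.95806505]
```

View pics/t2.png

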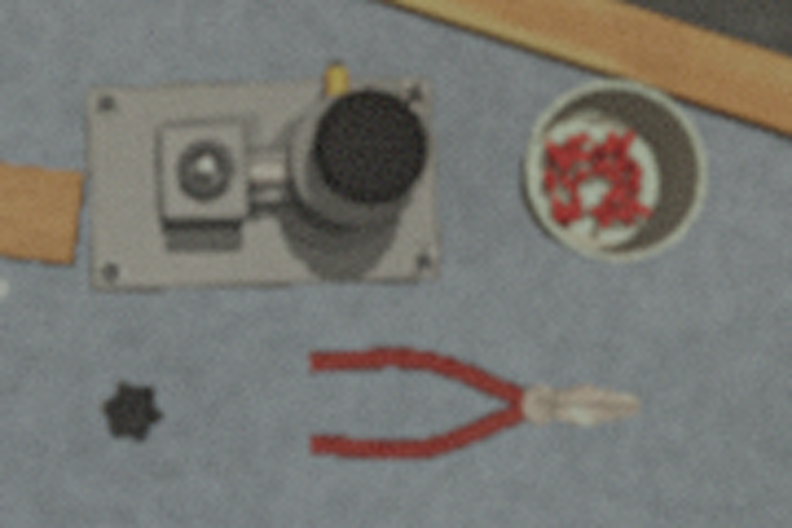

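```bash
python3 - <<'E'
from h import *
d=vision.read_camera("top")
c=onplane(d,354.3,213.4,.166); p=onplane(d,317,218.6,.1); print(c,p,np.linalg.norm((c-p)[:2]))
q=[.70710678,.70710678,0,0]
hand.move_gripper(0.0)
print(kinematics.solve_ik([c[0],c[1],.25],q))
bot.reach([c[0],c[1],.25],q)
bot.servo_line([c[0],c[1],.190],velocity=.1)
o=get_obs();print(o["time_s"],o["position"],o["wrist_force"],o["gripper_width"])
snap("scene","s2.png",(240,110,460,275),3.6)
snap("wrist","w2.png")
E
```

```text
[ 0.48544392 -0.00128859  0.166     ] [0.48040772 0.06521965 0.1       ] 0.06669864392842753
[-5.74439203e-03  1.32227992e-01  1.92171731e+00 -4.44089210e-16
  1.08764735e+00 -5.74439203e-03]
3.8917 [ 0.48576591 -0.0013893   0.19032214] [0.69185917 0.5469683  0.05742233] 0.0003805388044169096
```

View pics/s2.png

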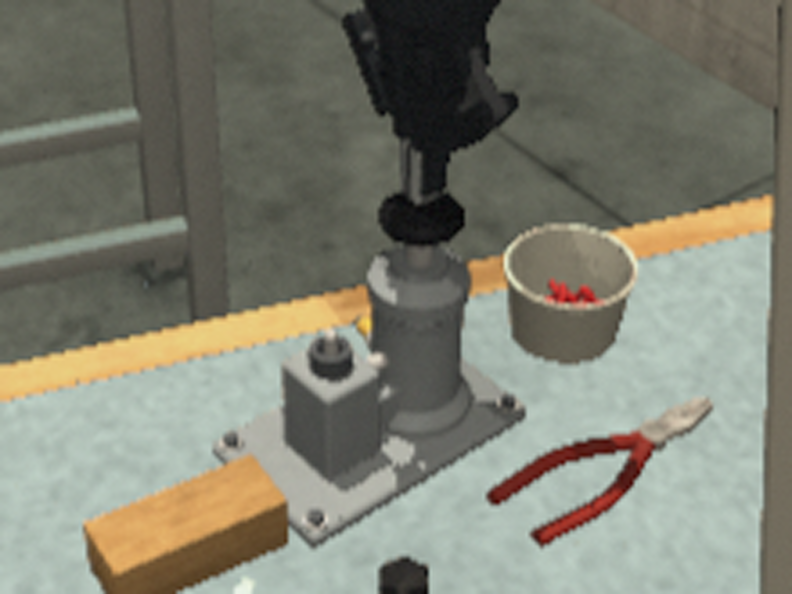

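The closed fingertips stand right over the middle of the cap (crop about (422,205)), and the pin is low in its sleeve at (330,345). I'll make the first stroke in small steps and watch the force.

```bash
python3 - <<'E'
from h import *
x,y=get_obs()["position"][:2]
for z in [.184,.180,.176,.173,.171,.170,.169,.168,.167,.166,.165,.164]:
    bot.servo_line([x,y,z],velocity=.03); bot.dwell(.05)
    o=get_obs(); f=o["wrist_force"]; print(z,round(o["position"][2],4),f.round(1) if hasattr(f,'round') else f)
    if f[2]>20: break
snap("scene","s3.png",(290,150,400,260),5)
bot.servo_line([x,y,.192],velocity=.06); bot.dwell(.3)
print(get_obs()["time_s"],get_obs()["wrist_force"])
snap("scene","s4.png",(290,150,400,260),5)
im=cv2.hconcat([cv2.resize(cv2.imread("pics/"+f),(400,400)) for f in ("s3.png","s4.png")]);cv2.imwrite("pics/c1.png",im)
E
```

```text
0.184 0.184 [-0.1 -0.1  0.1]
0.18 0.1803 [-1.2 -0.5  6.2]
0.176 0.1765 [-0.9  1.   7. ]
0.173 0.1732 [0.2 0.7 4.4]
0.171 0.1714 [-0.9 -0.6  8.9]
0.17 0.1705 [-1.2 -0.2  8.3]
0.169 0.1695 [-1.7  0.4  8.1]
0.168 0.1685 [-0.6 -0.4  9.7]
0.167 0.1677 [-2.5  0.7 10.2]
0.166 0.1675 [-5.8 -1.  20.9]
8.0917 [-0.62042869  0.39517895 -0.23671326]
```

View pics/c1.png

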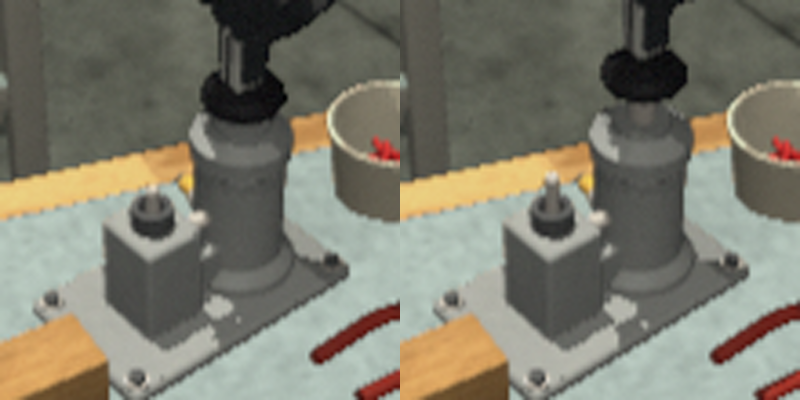

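The hard stop is at z≈0.1675. The plunger came back up and the pin rose (tip in the right-hand panel at about (552,178)). I'll do three more strokes.

```bash
python3 - <<'E'
from h import *
x,y=get_obs()["position"][:2]; ims=[]
for i in range(3):
    bot.servo_line([x,y,.166],velocity=.04); bot.dwell(.2)
    print(get_obs()["position"][2],get_obs()["wrist_force"][2])
    bot.servo_line([x,y,.192],velocity=.06); bot.dwell(.4)
    snap("scene",f"a{i}.png",(310,160,370,230),4.4); ims.append(cv2.imread(f"pics/a{i}.png"))
cv2.imwrite("pics/c2.png",cv2.hconcat(ims)); print(get_obs()["time_s"],get_obs()["wrist_force"])
E
```

```text
0.16750035717478357 24.458573535395015
0.1674959575113329 25.082032537105352
0.1675148198163154 25.484907498446177
14.2417 [ 0.534527   -0.67454388  0.32809071]
```

View pics/c2.png

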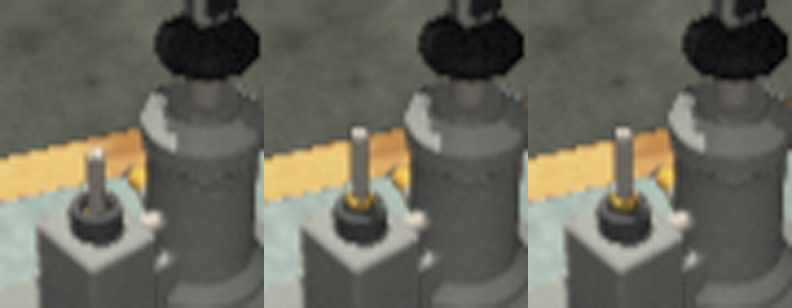

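After stroke 3 the brass collar showed above the rim, with the tip at panel (360,133). Stroke 4 didn't raise it any further (tip at (624,133)), so the pin is at its end stop, fully out. I'll retract and hand in.

```bash
python3 - <<'E'
from h import *
x,y=get_obs()["position"][:2]
bot.servo_line([x,y,.25],velocity=.1); bot.dwell(.3)
d=snap("scene","f.png",(310,160,370,230),4.4)
print(proj(d,[.4804,.0665,.140]), "seen",310+624/4.4-120,160+133/4.4, get_obs()["wrist_force"])
print(hand_in())
E
```

```text
[332.35853648 189.28263193] seen 331.8181818181818 190.22727272727272 [-0.90388817  0.34268424 -0.16716255]
the job is handed in; nothing more can be done
None
```

The job is handed in, though no verdict came back: after four full strokes the camera shows the pin fully out with its collar clear of the rim, the plunger is up, the gripper is clear, and no move went near the pin or the loose items.

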